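# Offer the tape measure up to its nest in the kit case

### The arm

A 7-joint arm with a two-finger parallel gripper is mounted at the origin on a cart in front of the work surface, level with it; the furniture and walls round the work are solid. World frame = base frame: x ahead of the robot, y to its left, z up, the work surface at z = 0. Lengths are in m, angles in rad, forces in N, time in s.
With the tool pointing down it reaches from about 0.425 to 0.95 m from the base axis. Payload 4.7 kg.
Tool frame: the origin (TCP) lies on the centre line of the jaws, within the pads' length; the fingertips stand 19 mm ahead of it and the grasp point (between the pads) is the TCP; z points along the fingers, y is the line along which they close (so a half turn about z gives the same grasp; the last joint's range is limited). The gripper opens to 87 mm and grips with 3 to 60 N. Pads are 19 mm wide; open, the fingers measure 117 mm over their backs; the gripper's body (75 mm by 190 mm) begins 51 mm behind the grasp point.
Start: joints at [-1.32, 0.469, -0.049, 1.532, 0.024, 1.141, -0.082], TCP at [0.186, 0.649, 0.242] pointing down, gripper open.
Joint ranges: [-2.59, 2.59], [-0.33, 1.99], [-1.39, 1.29], [0.1, 2.45], [-1.04, 4.18], [0.21, 1.99], [-2.66, 2.66]. Speed limits (rad/s): [2.57, 2.57, 3.14, 3.14, 3.14, 3.14, 3.14].

### API

Orientations are given as a rotation vector (axis times angle).
In Python, from cell import ctrl, optics gives the robot as it stands.
- The arm moves only by the tool send_rows, never from a script. Its argument "series" is a list of rows, each an object with "rot": the turn, a rotation vector about the world's x, y, z each as a share of 180 degrees, from -1 to 1, a list of three; "offset": the shift along the world's x, y, z each as a share of 75 cm, from -1 to 1, a list of three; "claw": the opening, from 0 (shut) to 1 (fully open). In form: [{"rot": [ax, ay, az], "offset": [tx, ty, tz], "claw": claw}, ...]. A call has 1 to 12 rows; each row is the pose to reach, as a shift and turn from the pose commanded when the call began, turning the shorter way round; what a row does not reach only later rows make up. A row lasts 1/8 s, in which the tool goes at most 62.5 mm and 10.7 degrees, less where a joint would pass 70% of its speed; a pose out of reach is approached as far as the arm can. A call with a number of a shift or a turn outside -1 to 1 is refused whole. A call with a gripper value outside its range is refused whole. The fingers move at their own pace and stop on an object; "force" is the grip in N (left out, the last holds). Time passes only in rows, so rows that repeat a pose let the fingers close. It gives the time, the measured TCP pose, the force, the opening and the grip force at its end, in the units of the state.
- ctrl.sense(): the state, without advancing time (a new reading comes with each control period).
- optics.read_camera(name): name is "side" or "top"; returns a dict with "image" (480x640x3 uint8, red, green, blue), "fx", "fy", "cx", "cy" (pixels), "rvec" (rotation vector, rad) and "tvec" (3), from world to camera coordinates, as OpenCV has them. Camera axes: x right, y down, z forward; pixel columns grow to the right and rows downward; lengths in m; the calibration is good to about 2 mm. A picture is of the moment at which its call begins. There is no depth.
- ctrl.hand_in(): hands the job in; it is judged then, once.
The state is a dict: "time": time; "joint_positions": joint angles; "dq": joint speeds; "tau": joint torques, N m; "tool_pos": TCP position; "tcp_rot": TCP orientation; "ft_force": force on the tool from outside, world axes, zero at the start; "torque": the same for the moment, N m; "gripper_width": finger opening in m; "gripper_force": force on a finger pad.
Only numpy, scipy, OpenCV 4.12 (cv2) and the standard library are available. Lean on these libraries where they do the work, as an engineer would, in place of code of your own. Each camera call takes 0.05 s, during which the arm holds its last target. There are 200 camera calls.

### The job

First open the lid of the kit case until it leans back on its stop. Then take the tape measure and lift it over the case wall to its empty oblong nest, and finish while still holding it there, upright, square with the nest (either end first) and centred, hovering about 15 mm above the nest's rim so that I can check the fit before it goes in. The tape measure must never touch the case or what is in it; leave the jar, the pink tin and the tape roll in the round nest where they are.

Things in the scene. Friction and masses are not known exactly. Their poses are not given: they have to be found in the camera images.
- kit_case: Grey steel open-topped case, fixed, 150 mm (its x, front to back) x 260 mm (its y) x 65 mm high, walls and floor 4 mm. Origin: centre of its underside, on the worktop; its -x side is the front, toward the robot; z up. Two nests stand on its floor, centred 60 mm to either side of its middle along y; which is on which side varies.
- case_lid (a joint): Angle of the case's lid: 0 shut, grows as it opens upward and back, 1.85 on its stop (leaning back past upright). Lid 6 mm thick, 0.25 kg, hinged on the case's back rim along the case's y; no latch. The hinge is free: let go below about 1.5 the lid falls shut, above about 1.65 it falls gently back onto the stop.
- lid_axis (a point): Middle of the lid's hinge axis, on the back rim of the case (75 mm behind its centre, 65 mm above its underside). The axis runs along the case's y. This frame is fixed to the case.
- lid_tab (a point): Grip point on the lid's black pull tab: a bar 20 mm wide (along the hinge axis), 10 mm thick, sticking out 46 mm from the middle of the lid's front edge. The point is mid-thickness, 28 mm out from that edge, 178 mm from the hinge axis (6 mm above it when shut). Held by its side faces the tab pivots between the fingers as the lid swings. The frame turns with the lid (shut: axes as the case's).
- tape_measure: Yellow tape measure standing upright on the worktop, about 36 mm thick (its x; flat sides, grip here), 73 mm long (its y), 63 mm high, 0.21 kg give or take. Origin on its underside; z up.
- tape_foot (a point): Centre of the tape measure's underside (axes as the tape measure's).
- nest: The empty oblong nest for the tape measure, a grey plastic frame fixed to the case floor: outside 100 x 64 mm, opening 84 mm (its x, parallel to the case's x) x 48 mm (its y), 12 mm high. Origin: centre of its underside, 4 mm above the worktop.
- nest_rim (a point): Centre of the oblong nest at the height of its upper rim (16 mm above the worktop), axes as the nest's. The tape measure's long side (its y) belongs along this x, either way round.
- round_nest: The other nest, a grey plastic ring of 92 mm outer diameter, 12 mm high, fixed to the case floor; the tape roll stands in it. Origin: centre of its underside.
- tape_roll: Roll of tape, 68 mm diameter, 50 mm high, standing in the round nest. Origin: centre of its underside. To be left alone.
- screw_jar: Small jar of screws, 58 mm diameter, 68 mm high, standing on the worktop between the tape measure and the case. Origin: centre of its underside. To be left alone.
- pink_tin: Pink tin, 66 mm diameter, 64 mm high, standing on the worktop between the tape measure and the case. Origin: centre of its underside. To be left alone.
Not all that is in view belongs to the job. Of the things shaped like the tape_measure, the yellow one is meant.

How it is judged:
On the way, in this order (a step that is already met when the one before it is completed fails the run):
1. the lid is open on its stop (value of joint case_lid above 1.75 rad), for 0.2 s.
2. the tape measure is held, lifted higher than the case wall, clear of the worktop (height (world z) of tape_foot above 0.07 m and contact force between the fingers and tape_measure above 1 N), for 0.1 s.
At the end, for the whole second after the job is handed in: Lid on its stop (over 1.75 rad). Tape measure held and still (under 20 mm/s), underside 5 to 30 mm above the oblong nest's rim, centre within 8 mm of the nest's, long sides within 0.14 rad (either way round), upright within 0.14 rad, touching neither case, lid, nests nor tape roll (value of joint case_lid above 1.75 rad and horizontal distance between tape_foot and nest_rim below 0.008 m and z of tape_foot in the frame of nest_rim between 0.005 and 0.03 m and angle between the y axis of tape_measure and the x axis of nest_rim, either way round below 0.14 rad and angle between tape_measure's own z axis and vertical below 0.14 rad and linear speed of tape_measure below 0.02 m/s and contact force between the fingers and tape_measure above 1 N and contact force between tape_measure and kit_case below 0.3 N and contact force between tape_measure and nest below 0.3 N and contact force between tape_measure and round_nest below 0.3 N and contact force between tape_measure and tape_roll below 0.3 N); the arm keeps its last pose, push and grip.
It fails at once if the screw jar is pushed more than 20 mm or tipped over (distance of screw_jar from where it was at the start of the episode above 0.02 m or angle between screw_jar's own z axis and vertical above 0.35 rad).
It fails at once if the pink tin is pushed more than 20 mm or tipped over (distance of pink_tin from where it was at the start of the episode above 0.02 m or angle between pink_tin's own z axis and vertical above 0.35 rad).
It fails at once if the tape roll is moved more than 20 mm from its place in the case (distance of tape_roll from where it was at the start of the episode above 0.02 m).
It fails at once if the tape measure touches the case, its lid, a nest or the tape roll with more than 1 N (contact force between tape_measure and kit_case above 1 N or contact force between tape_measure and nest above 1 N or contact force between tape_measure and round_nest above 1 N or contact force between tape_measure and tape_roll above 1 N).
It also fails if it takes over 58 s, if anything falls off the work surface, if the arm or the gripper's body presses on something with over 40 N, if the wrist force passes 120 N, or if a joint passes its speed limit or range.

## Working session

There is one attempt and no reset: what is moved stays moved. The work goes in short steps, Python scripts to look and compute and a tool call to move; the robot and the scene stay as the last step left them, time stands still between calls to the robot, and variables do not carry over. Pictures are saved under pics/ and viewed, at most 10 in all, crops included, and the job is handed in when it is done.

Besides the shell and the picture viewer there is one more tool, called after ">>>" as a command line: name --argument value ..., lists and objects as JSON in quotes. send_rows: Moves the arm, as the interface text tells. Its arguments: {"type":"object","properties":{"series":{"type":"array"},"force":{"type":"number"}},"required":["series"]}

```bash
ls; mkdir -p pics
python3 - <<'E'
from cell import ctrl, optics
import cv2
print(ctrl.sense())
for n in("side","top"):
    d=optics.read_camera(n); cv2.imwrite(f"pics/{n}0.png",d["image"][:,:,::-1]); print({k:v for k,v in d.items() if k!="image"})
E
```

```text
pics
{'time': 0.0, 'joint_positions': array([-1.3198921 ,  0.46943582, -0.0485852 ,  1.53374147,  0.02406891,
        1.14101741, -0.0823394 ]), 'dq': array([-1.15031596e-03,  1.28044055e-03, -3.87264930e-04,  1.41496377e-03,
        8.78416526e-05,  4.25334856e-04,  6.18917110e-04]), 'tau': array([-7.34950004e-05, -5.07982028e+01, -8.09273240e-02, -2.36156416e+01,
       -6.13901974e-02,  3.78111005e-02,  1.88263725e-04]), 'tool_pos': array([0.18623723, 0.6481809 , 0.24048304]), 'tcp_rot': array([-0.43809519, -3.11066406,  0.00314886]), 'ft_force': array([-0.1200726 ,  0.12170778, -0.19859588]), 'torque': array([ 0.03260132,  0.01072217, -0.02972043]), 'gripper_force': 0.0, 'gripper_width': 0.0873436869759637}
{'fx': 566.6849477038025, 'fy': 566.6849477038025, 'cx': 319.49542027813925, 'cy': 245.0303760444705, 'rvec': array([ 0.49074579,  2.81997949, -0.94615059]), 'tvec': array([ 0.49240663, -0.09984951,  1.41941175])}
{'fx': 544.8033384018867, 'fy': 544.8033384018867, 'cx': 325.84703589250626, 'cy': 235.37250262943272, 'rvec': array([ 2.05883424, -2.1697641 ,  0.23408831]), 'tvec': array([0.03469358, 0.52169394, 1.19944402])}
```

View pics/side0.png

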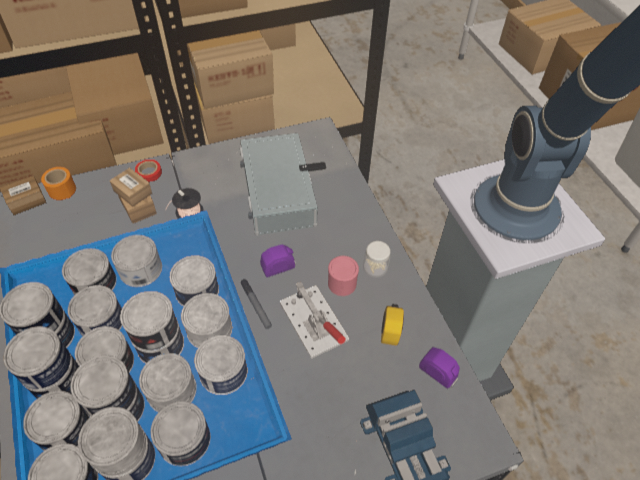

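View pics/top0.png

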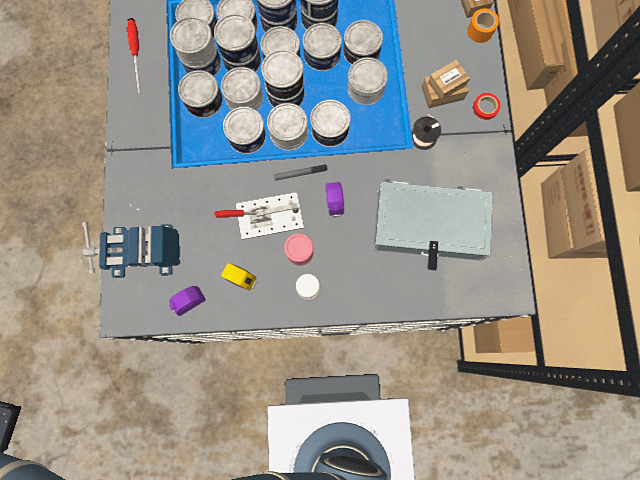

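The top view shows the grey case with its lid shut, around (433,218), and the black tab at (433,255) on the robot's side. The yellow tape is at (239,276), the pink tin at (298,249) and the jar at (307,286). The side view shows the same things.

```bash
cat > h.py <<'E'
import cv2, numpy as np
from cell import ctrl, optics
from scipy.spatial.transform import Rotation as R
def cam(n):
    d=optics.read_camera(n); d["R"]=cv2.Rodrigues(d["rvec"])[0]; d["C"]=-d["R"].T@d["tvec"]; return d
def rays(d,px):
    px=np.asarray(px,float).reshape(-1,2)
    return np.c_[(px[:,0]-d["cx"])/d["fx"],(px[:,1]-d["cy"])/d["fy"],np.ones(len(px))]@d["R"]
def cast(d,px,z):
    r=rays(d,px); return d["C"]+r*((z-d["C"][2])/r[:,2])[:,None]
def tri(d1,p1,d2,p2):
    A=np.zeros((3,3));b=np.zeros(3)
    for d,p in((d1,p1),(d2,p2)):
        r=rays(d,p)[0];r/=np.linalg.norm(r);M=np.eye(3)-np.outer(r,r);A+=M;b+=M@d["C"]
    return np.linalg.solve(A,b)
def blob(d,lo,hi,roi=None):
    m=cv2.inRange(cv2.cvtColor(d["image"],cv2.COLOR_RGB2HSV),np.array(lo),np.array(hi))
    if roi: k=np.zeros_like(m);x0,y0,x1,y1=roi;k[y0:y1,x0:x1]=1;m=m*k
    cs=cv2.findContours(m,cv2.RETR_EXTERNAL,cv2.CHAIN_APPROX_NONE)[0]
    return max(cs,key=cv2.contourArea).reshape(-1,2)
def cen(c):
    m=cv2.moments(c);return np.array([m["m10"],m["m01"]])/m["m00"]
def rect(P):
    (c,s,a)=cv2.minAreaRect((P[:,:2]*1000).astype(np.float32));return np.round(c,1),np.round(s,1),round(a,1)
Y=((20,120,60),(35,255,255))
E
python3 - <<'E'
from h import *
t,s=cam("top"),cam("side"); np.set_printoptions(precision=4,suppress=True)
print("cams",t["C"],s["C"])
yt,ys=blob(t,*Y,(200,240,280,310)),blob(s,*Y,(370,290,420,360))
print("tape tri",tri(t,cen(yt),s,cen(ys)))
for z in(0,.032,.063): print("tape",z,rect(cast(t,yt,z)),rect(cast(s,ys,z)))
b=blob(t,(0,0,0),(180,255,60),(420,235,445,275)); print("tab",cen(b),rect(cast(t,b,.076)),rect(cast(t,b,.071)))
b2=blob(s,(0,0,0),(180,255,60),(292,155,335,180)); print("tab side",rect(cast(s,b2,.076)))
hsv=cv2.cvtColor(t["image"],cv2.COLOR_RGB2HSV); print(hsv[215,400:470:20],hsv[300,400],hsv[251,395],hsv[286,307])
g=hsv[215,460].astype(int); m=blob(t,(60,15,110),(110,80,255),(365,170,505,265)); print("lid",rect(cast(t,m,.071)),cv2.minAreaRect(m))
p=blob(t,(160,60,80),(180,255,255),(275,225,325,270)); print("tin",rect(cast(t,p,.06)))
p=blob(t,(0,0,190),(180,40,255),(290,270,325,302)); print("jar",rect(cast(t,p,.068)))
E
```

```text
cams [0.2613 0.0269 1.2818] [0.8013 0.7069 1.0609]
tape tri [0.4428 0.2165 0.0202]
tape 0 (array([447.2, 218.1]), array([77.9, 36.8]), 60.7) (array([433.8, 207.6]), array([91.5, 39.3]), 58.1)
tape 0.032 (array([442.6, 213.3]), array([75.9, 35.9]), 60.7) (array([444.9, 222.7]), array([88.7, 38.1]), 58.1)
tape 0.063 (array([438.1, 208.7]), array([74., 35.]), 60.7) (array([455.6, 237.3]), array([86., 37.]), 58.1)
tab [432.7658 255.0709] (array([ 460.9, -229.4]), array([20.3, 64.1]), 84.5) (array([ 461.8, -230.5]), array([20.4, 64.4]), 84.5)
tab side (array([ 448. , -224.1]), array([ 8.6, 18.5]), 86.6)
[[ 75  13 194]
 [ 78  16 188]
 [ 76  15 191]
 [ 74  14 194]] [ 75   3 154] [ 60  10 106] [ 24   5 245]
lid (array([ 537.9, -311.5]), array([119.2, 151.9]), 81.9) ((464.9000244140625, 221.29998779296875), (51.53478240966797, 66.21391296386719), 1.5074357986450195)
tin (array([493.5,  72.5]), array([63.9, 74.3]), 87.3)
jar (array([409.1,  55.6]), array([49.2, 49.3]), 87.1)
```

Run:
```python
from h import *
t,s=cam("top"),cam("side")
a=cv2.resize(t["image"][250:310,210:270],(380,380),interpolation=cv2.INTER_CUBIC);b=cv2.resize(s["image"][295:355,365:425],(380,380),interpolation=cv2.INTER_CUBIC)
cv2.imwrite("pics/z1.png",np.hstack([a,b])[:,:,::-1])
c=t["image"][170:275,365:505]
m=blob(t,(60,8,160),(110,80,255),(365,170,505,265)); r=cv2.minAreaRect(m);print("lid",rect(cast(t,m,.071)),cv2.approxPolyDP(m,5,True).reshape(-1,2).tolist())
print(cast(t,cv2.approxPolyDP(m,5,True).reshape(-1,2),.071).round(4)[:, :2].tolist())
```

```text
lid (array([ 547.9, -243.1]), array([261.3, 149.7]), 81.3) [[381, 182], [375, 244], [427, 249], [429, 240], [437, 240], [439, 250], [490, 253], [491, 192]]
[[0.6393, -0.1271], [0.4936, -0.1026], [0.476, -0.2193], [0.4965, -0.2258], [0.4956, -0.2439], [0.4723, -0.2463], [0.4594, -0.3608], [0.6021, -0.3798]]
```

View pics/z1.png

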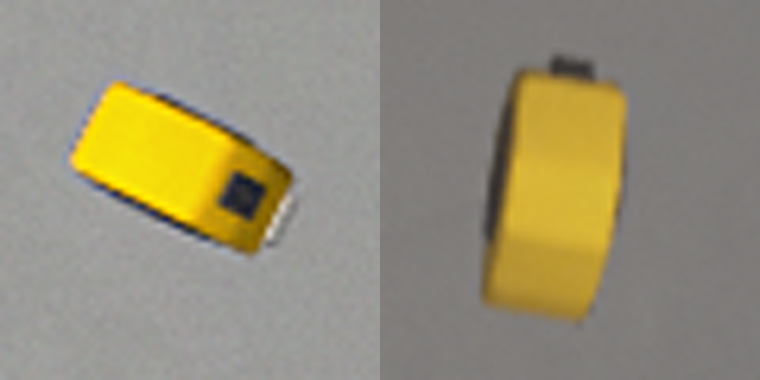

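The crop shows the tape's tail at crop pixel (95,122) at top height. Its hook end is at (273,216), low down. That makes the long axis about 61° from world x.

```bash
cat >> h.py <<'E'
def go(p,yaw,ref=None):
    """shares from the current pose to TCP p, tool down, tool y at yaw deg"""
    s=ctrl.sense(); R0=R.from_rotvec(s["tcp_rot"]); u=np.radians(yaw)
    y=np.array([np.cos(u),np.sin(u),0]);z=np.array([0,0,-1.]);T=R.from_matrix(np.c_[np.cross(y,z),y,z])
    print("off",((np.array(p)-s["tool_pos"])/.75).round(4).tolist(),"rot",((T*R0.inv()).as_rotvec()/np.pi).round(4).tolist())
E
python3 - <<'E'
from h import *
t=cam("top")
a=cast(t,[[225,269.3]],.055)[0];b=cast(t,[[253.1,284.1]],.003)[0];print("ends",a,b,(a+b)/2,np.linalg.norm((a-b)[:2]))
for p in([.5,.25,.24],[.55,-.1,.24],[.446,-.228,.13],[.446,-.228,.071]): go(p,81.3)
H=np.array([.622,-.254,.065]);f=np.radians(-8.7);x=np.array([np.cos(f),np.sin(f),0])
p0=None
for th in np.r_[np.arange(0,1.8,.15),1.8]:
    c,s=np.cos(th),np.sin(th);lx,lz=-.178*c+.006*s,.006*c+.178*s
    p=H+x*lx+[0,0,lz]; p0=p if p0 is None else p0; print(round(th,2),((p-p0)/.75).round(4).tolist())
E
```

```text
ends [0.45603251 0.24012535 0.055     ] [0.42565746 0.18367273 0.003     ] [0.44084498 0.21189904 0.029     ] 0.06410570565168151
off [0.4183, -0.5316, -0.0018] rot [0.0001, -0.0, 0.0407]
off [0.4849, -0.9982, -0.0018] rot [0.0001, -0.0, 0.0407]
off [0.3463, -1.1689, -0.1484] rot [0.0001, -0.0, 0.0407]
off [0.3463, -1.1689, -0.2271] rot [0.0001, -0.0, 0.0407]
0.0 [0.0, 0.0, 0.0]
0.15 [0.0038, -0.0006, 0.0354]
0.3 [0.0128, -0.002, 0.0698]
0.45 [0.0268, -0.0041, 0.1024]
0.6 [0.0454, -0.007, 0.1326]
0.75 [0.0683, -0.0105, 0.1596]
0.9 [0.095, -0.0145, 0.1829]
1.05 [0.1247, -0.0191, 0.2018]
1.2 [0.157, -0.024, 0.2161]
1.35 [0.1909, -0.0292, 0.2253]
1.5 [0.2259, -0.0346, 0.2293]
1.65 [0.261, -0.0399, 0.228]
1.8 [0.2956, -0.0452, 0.2213]
```

>>> send_rows --series '[{"rot": [0, 0, 0.01], "offset": [0.05, -0.05, 0], "claw": 1}, {"rot": [0, 0, 0.02], "offset": [0.1, -0.1, 0], "claw": 1}, {"rot": [0, 0, 0.03], "offset": [0.16, -0.16, 0], "claw": 1}, {"rot": [0, 0, 0.04], "offset": [0.22, -0.22, 0], "claw": 1}, {"rot": [0, 0, 0.04], "offset": [0.28, -0.29, 0], "claw": 1}, {"rot": [0, 0, 0.04], "offset": [0.34, -0.36, 0], "claw": 1}, {"rot": [0, 0, 0.04], "offset": [0.39, -0.43, 0], "claw": 1}, {"rot": [0, 0, 0.04], "offset": [0.42, -0.5, 0], "claw": 1}, {"rot": [0, 0, 0.04], "offset": [0.44, -0.57, 0], "claw": 1}, {"rot": [0, 0, 0.04], "offset": [0.46, -0.64, 0], "claw": 1}, {"rot": [0, 0, 0.04], "offset": [0.48, -0.71, 0], "claw": 1}, {"rot": [0, 0, 0.04], "offset": [0.48, -0.78, 0], "claw": 1}]'

```text
time: 1.85
tool_pos: [0.5472, 0.0618, 0.2418]
tcp_rot: [0.243, 3.131, 0.0]
ft_force: [-0.1, 0.6, -0.4]
gripper_width: 0.087
gripper_force: 0.0
```

Run:
```python
from h import *
print(ctrl.sense()["joint_positions"])
go([.446,-.228,.14],81.3)
```

```text
[-0.34084483  0.26405266  0.18497951  1.84145981 -0.05548337  1.03984754
  1.28187946]
off [-0.135, -0.3863, -0.1357] rot [-0.0, 0.0004, 0.001]
```

>>> send_rows --series '[{"rot": [0, 0, 0], "offset": [-0.015, -0.07, -0.02], "claw": 1}, {"rot": [0, 0, 0], "offset": [-0.03, -0.14, -0.04], "claw": 1}, {"rot": [0, 0, 0], "offset": [-0.05, -0.21, -0.06], "claw": 1}, {"rot": [0, 0, 0], "offset": [-0.08, -0.28, -0.09], "claw": 1}, {"rot": [0, 0, 0], "offset": [-0.11, -0.34, -0.12], "claw": 1}, {"rot": [0, 0, 0], "offset": [-0.135, -0.386, -0.135], "claw": 1}, {"rot": [0, 0, 0], "offset": [-0.135, -0.386, -0.135], "claw": 1}]'

```text
time: 2.72
tool_pos: [0.4427, -0.2286, 0.1397]
tcp_rot: [-0.252, -3.129, 0.001]
ft_force: [0.1, 1.6, 0.3]
gripper_width: 0.0871
gripper_force: 0.0
```

Run:
```python
from h import *
go([.446,-.228,.071],81.3)
s=cam("side");c=cv2.resize(s["image"][80:260,210:400],(760,600*760//800+150-150),interpolation=cv2.INTER_CUBIC)[:600];cv2.imwrite("pics/tab1.png",c[:,:,::-1])
```

```text
off [0.0045, 0.0008, -0.0916] rot [0.0001, -0.0007, 0.0029]
```

View pics/tab1.png

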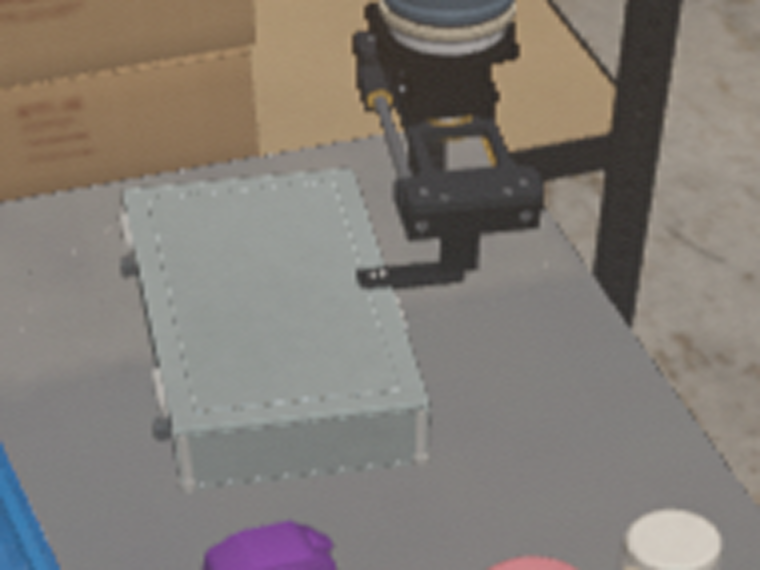

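The hand stands above the tab, at crop pixel (460,270), with its fingers on either side. Next I lower it and grip.

>>> send_rows --series '[{"rot": [0, 0, 0.003], "offset": [0.0045, 0.001, -0.04], "claw": 1}, {"rot": [0, 0, 0.003], "offset": [0.0045, 0.001, -0.075], "claw": 1}, {"rot": [0, 0, 0.003], "offset": [0.0045, 0.001, -0.091], "claw": 1}, {"rot": [0, 0, 0.003], "offset": [0.0045, 0.001, -0.091], "claw": 0}, {"rot": [0, 0, 0.003], "offset": [0.0045, 0.001, -0.091], "claw": 0}, {"rot": [0, 0, 0.003], "offset": [0.0045, 0.001, -0.091], "claw": 0}, {"rot": [0, 0, 0.003], "offset": [0.0045, 0.001, -0.091], "claw": 0}, {"rot": [0, 0, 0.003], "offset": [0.0045, 0.001, -0.091], "claw": 0}]' --force 20

```text
time: 3.78
tool_pos: [0.4486, -0.225, 0.0723]
tcp_rot: [0.227, 3.133, -0.0]
ft_force: [0.0, -0.5, -0.1]
gripper_width: 0.0447
gripper_force: 0.0
```

>>> send_rows --series '[{"rot": [0, 0, 0], "offset": [0, 0, 0], "claw": 0}, {"rot": [0, 0, 0], "offset": [0, 0, 0], "claw": 0}, {"rot": [0, 0, 0], "offset": [0, 0, 0], "claw": 0}, {"rot": [0, 0, 0], "offset": [0, 0, 0], "claw": 0}]'

```text
time: 4.28
tool_pos: [0.448, -0.2285, 0.0723]
tcp_rot: [0.231, 3.132, -0.007]
ft_force: [-1.4, -7.0, -1.2]
gripper_width: 0.0194
gripper_force: 20.0
```

>>> send_rows --series '[{"rot": [0, 0, 0], "offset": [0.001, -0.004, 0.017], "claw": 0}, {"rot": [0, 0, 0], "offset": [0.0038, -0.0046, 0.0354], "claw": 0}, {"rot": [0, 0, 0], "offset": [0.0078, -0.0052, 0.053], "claw": 0}, {"rot": [0, 0, 0], "offset": [0.0128, -0.006, 0.07], "claw": 0}, {"rot": [0, 0, 0], "offset": [0.019, -0.007, 0.087], "claw": 0}, {"rot": [0, 0, 0], "offset": [0.0268, -0.008, 0.1024], "claw": 0}, {"rot": [0, 0, 0], "offset": [0.036, -0.0095, 0.118], "claw": 0}, {"rot": [0, 0, 0], "offset": [0.0454, -0.011, 0.1326], "claw": 0}, {"rot": [0, 0, 0], "offset": [0.0565, -0.0125, 0.1465], "claw": 0}, {"rot": [0, 0, 0], "offset": [0.0683, -0.0145, 0.1596], "claw": 0}]'

```text
time: 5.52
tool_pos: [0.5, -0.2365, 0.1924]
tcp_rot: [-0.227, -3.133, 0.002]
ft_force: [0.8, -6.0, -5.1]
gripper_width: 0.0197
gripper_force: 20.0
```

>>> send_rows --series '[{"rot": [0, 0, 0], "offset": [0.013, -0.003, 0.0122], "claw": 0}, {"rot": [0, 0, 0], "offset": [0.0267, -0.006, 0.0233], "claw": 0}, {"rot": [0, 0, 0], "offset": [0.0413, -0.008, 0.0335], "claw": 0}, {"rot": [0, 0, 0], "offset": [0.0564, -0.0106, 0.0422], "claw": 0}, {"rot": [0, 0, 0], "offset": [0.0723, -0.013, 0.05], "claw": 0}, {"rot": [0, 0, 0], "offset": [0.0887, -0.0155, 0.0565], "claw": 0}, {"rot": [0, 0, 0], "offset": [0.1226, -0.0207, 0.0657], "claw": 0}, {"rot": [0, 0, 0], "offset": [0.14, -0.0235, 0.0683], "claw": 0}, {"rot": [0, 0, 0], "offset": [0.1576, -0.0261, 0.0697], "claw": 0}, {"rot": [0, 0, 0], "offset": [0.1927, -0.0314, 0.0684], "claw": 0}, {"rot": [0, 0, 0], "offset": [0.222, -0.036, 0.0628], "claw": 0}, {"rot": [0, 0, 0], "offset": [0.222, -0.036, 0.0628], "claw": 0}]'

```text
time: 7.02
tool_pos: [0.6669, -0.2622, 0.2375]
tcp_rot: [-0.226, -3.132, -0.002]
ft_force: [-1.1, 1.9, -7.3]
gripper_width: 0.0197
gripper_force: 20.0
```

>>> send_rows --series '[{"rot": [0, 0, 0], "offset": [0, 0, 0], "claw": 1}, {"rot": [0, 0, 0], "offset": [0, 0, 0], "claw": 1}, {"rot": [0, 0, 0], "offset": [0, 0, 0], "claw": 1}, {"rot": [0, 0, 0], "offset": [0, 0, 0], "claw": 1}, {"rot": [0, 0, 0], "offset": [0, 0, 0.04], "claw": 1}, {"rot": [0, 0, 0], "offset": [0, 0, 0.08], "claw": 1}, {"rot": [0, 0, 0], "offset": [-0.04, 0.04, 0.1], "claw": 1}, {"rot": [0, 0, 0], "offset": [-0.08, 0.1, 0.1], "claw": 1}, {"rot": [0, 0, 0], "offset": [-0.12, 0.16, 0.08], "claw": 1}, {"rot": [0, 0, 0], "offset": [-0.16, 0.22, 0.06], "claw": 1}, {"rot": [0, 0, 0], "offset": [-0.18, 0.29, 0.03], "claw": 1}, {"rot": [0, 0, 0], "offset": [-0.18, 0.36, 0], "claw": 1}]'

```text
time: 8.52
tool_pos: [0.5302, 0.0083, 0.2392]
tcp_rot: [0.228, 3.132, 0.001]
ft_force: [0.1, -1.1, 0.1]
gripper_width: 0.0868
gripper_force: 0.0
```

Run:
```python
from h import *
s=cam("side");t=cam("top");go([.441,.213,.14],150.7);print(ctrl.sense()["joint_positions"])
a=cv2.resize(s["image"][90:250,200:360],(400,400),interpolation=cv2.INTER_CUBIC);b=cv2.resize(t["image"][130:290,360:520],(400,400),interpolation=cv2.INTER_CUBIC)
cv2.imwrite("pics/open1.png",np.hstack([a,b])[:,:,::-1])
```

```text
off [-0.1177, 0.2649, -0.1292] rot [-0.0001, -0.0017, 0.3799]
[-0.27904515  0.23656035  0.20788779  1.891218   -0.06071082  1.02341458
  1.39180422]
```

View pics/open1.png

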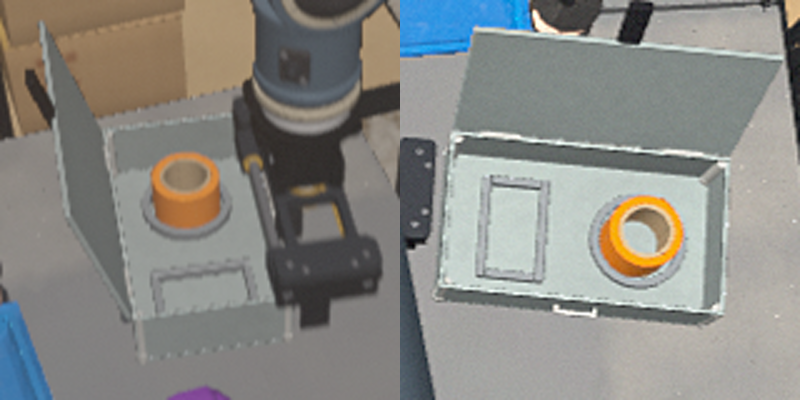

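The lid leans on its stop. The oblong nest is on the case's +y side, with outer corners in the right-hand crop at (484,175), (551,180), (545,283) and (477,277). Now to the tape.

>>> send_rows --series '[{"rot": [0, 0, 0.05], "offset": [-0.015, 0.035, 0], "claw": 1}, {"rot": [0, 0, 0.1], "offset": [-0.03, 0.07, 0], "claw": 1}, {"rot": [0, 0, 0.155], "offset": [-0.05, 0.11, 0], "claw": 1}, {"rot": [0, 0, 0.21], "offset": [-0.07, 0.15, 0], "claw": 1}, {"rot": [0, 0, 0.265], "offset": [-0.09, 0.2, -0.01], "claw": 1}, {"rot": [0, 0, 0.32], "offset": [-0.11, 0.24, -0.03], "claw": 1}, {"rot": [0, 0, 0.38], "offset": [-0.118, 0.265, -0.06], "claw": 1}, {"rot": [0, 0, 0.38], "offset": [-0.118, 0.265, -0.1], "claw": 1}, {"rot": [0, 0, 0.38], "offset": [-0.118, 0.265, -0.1], "claw": 1}]'

```text
time: 9.75
tool_pos: [0.4418, 0.2048, 0.1626]
tcp_rot: [1.571, -2.716, 0.0]
ft_force: [-0.1, 0.1, -0.4]
gripper_width: 0.0868
gripper_force: 0.0
```

Run:
```python
from h import *
s=cam("side");t=cam("top");st=ctrl.sense();print(st["tool_pos"],st["joint_positions"])
o=np.array([[484,175],[551,180],[545,283],[477,277]],float)-[400,0];i=np.array([[492,187],[541,190],[535,272],[487,268]],float)-[400,0]
for q in(o,i): P=cast(t,q/2.5+[360,130],.016);print(P.mean(0),rect(P))
go([.441,.213,.04],150.7)
a=cv2.resize(s["image"][260:380,340:460],(400,400),interpolation=cv2.INTER_CUBIC);b=cv2.resize(t["image"][220:340,180:300],(400,400),interpolation=cv2.INTER_CUBIC)
cv2.imwrite("pics/ap.png",np.hstack([a,b])[:,:,::-1])
```

```text
[0.44357151 0.20550542 0.16473155] [-0.44811319  0.25958642 -0.08486897  2.0457732   0.02972589  0.83634297
  2.06857484]
[ 0.55547378 -0.18581277  0.016     ] (array([ 555.7, -185.9]), array([ 64.7, 101.8]), 81.7)
[ 0.55485835 -0.18527885  0.016     ] (array([ 555.1, -185.7]), array([47.2, 81.1]), 82.0)
off [-0.0034, 0.01, -0.1663] rot [-0.0001, 0.0003, 0.0037]
```

View pics/ap.png

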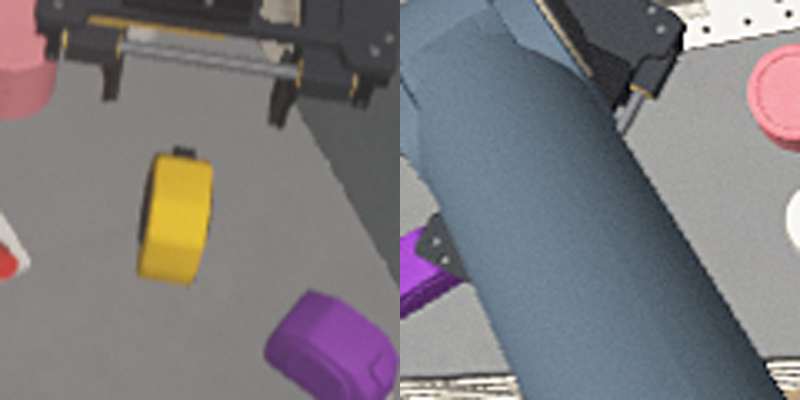

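The fingers straddle the yellow tape across its width, and the nearest purple one is clear. The nest centre is about (0.5555, -0.186). Next I go down and grip.

>>> send_rows --series '[{"rot": [0, 0, 0.004], "offset": [-0.003, 0.01, -0.04], "claw": 1}, {"rot": [0, 0, 0.004], "offset": [-0.003, 0.01, -0.09], "claw": 1}, {"rot": [0, 0, 0.004], "offset": [-0.003, 0.01, -0.13], "claw": 1}, {"rot": [0, 0, 0.004], "offset": [-0.003, 0.01, -0.166], "claw": 1}, {"rot": [0, 0, 0.004], "offset": [-0.003, 0.01, -0.166], "claw": 0.3}, {"rot": [0, 0, 0.004], "offset": [-0.003, 0.01, -0.166], "claw": 0.3}, {"rot": [0, 0, 0.004], "offset": [-0.003, 0.01, -0.166], "claw": 0.3}, {"rot": [0, 0, 0.004], "offset": [-0.003, 0.01, -0.166], "claw": 0.3}, {"rot": [0, 0, 0.004], "offset": [-0.003, 0.01, -0.166], "claw": 0.3}, {"rot": [0, 0, 0.004], "offset": [-0.003, 0.01, -0.166], "claw": 0.3}, {"rot": [0, 0, 0.004], "offset": [-0.003, 0.01, -0.166], "claw": 0.3}]' --force 30

```text
time: 11.22
tool_pos: [0.4409, 0.2133, 0.0397]
tcp_rot: [-1.59, 2.709, -0.0]
ft_force: [0.3, -1.6, 2.2]
gripper_width: 0.036
gripper_force: 30.4
```

>>> send_rows --series '[{"rot": [0, 0, 0], "offset": [0, 0, 0], "claw": 0}, {"rot": [0, 0, 0], "offset": [0, 0, 0], "claw": 0}, {"rot": [0, 0, 0], "offset": [0, 0, 0], "claw": 0}]'

```text
time: 11.6
tool_pos: [0.4409, 0.2133, 0.0396]
tcp_rot: [-1.59, 2.709, -0.0]
ft_force: [0.0, -2.1, 5.5]
gripper_width: 0.036
gripper_force: 30.4
```

>>> send_rows --series '[{"rot": [0, 0, 0], "offset": [0, 0, 0.03], "claw": 0}, {"rot": [0, 0, 0], "offset": [0, 0, 0.08], "claw": 0}, {"rot": [0, 0, 0], "offset": [0, 0, 0.14], "claw": 0}, {"rot": [0, 0, 0], "offset": [0, 0, 0.2], "claw": 0}, {"rot": [0, 0, -0.05], "offset": [0.03, -0.03, 0.24], "claw": 0}, {"rot": [0, 0, -0.1], "offset": [0.06, -0.08, 0.25], "claw": 0}, {"rot": [0, 0, -0.15], "offset": [0.09, -0.14, 0.25], "claw": 0}, {"rot": [0, 0, -0.2], "offset": [0.12, -0.2, 0.25], "claw": 0}, {"rot": [0, 0, -0.25], "offset": [0.15, -0.26, 0.25], "claw": 0}, {"rot": [0, 0, -0.31], "offset": [0.15, -0.32, 0.25], "claw": 0}, {"rot": [0, 0, -0.36], "offset": [0.15, -0.38, 0.25], "claw": 0}, {"rot": [0, 0, -0.384], "offset": [0.15, -0.42, 0.25], "claw": 0}]'

```text
time: 13.1
tool_pos: [0.5519, -0.1033, 0.2257]
tcp_rot: [-0.233, -3.13, -0.0]
ft_force: [0.3, 0.4, -2.2]
gripper_width: 0.0359
gripper_force: 30.2
```

Run:
```python
from h import *
go([.5555,-.186,.2],81.6);print(ctrl.sense()["joint_positions"])
```

```text
off [0.0048, -0.1103, -0.0343] rot [-0.0001, -0.0008, 0.0006]
[-0.12066685  0.30273267  0.2874576   1.83837366 -0.0993098   1.0170249
  1.62922495]
```

>>> send_rows --series '[{"rot": [0, 0, 0], "offset": [0.002, -0.04, 0], "claw": 0}, {"rot": [0, 0, 0], "offset": [0.004, -0.08, -0.02], "claw": 0}, {"rot": [0, 0, 0], "offset": [0.0048, -0.11, -0.05], "claw": 0}, {"rot": [0, 0, 0], "offset": [0.0048, -0.11, -0.09], "claw": 0}, {"rot": [0, 0, 0], "offset": [0.0048, -0.11, -0.1], "claw": 0}, {"rot": [0, 0, 0], "offset": [0.0048, -0.11, -0.1], "claw": 0}]'

```text
time: 13.85
tool_pos: [0.5566, -0.1831, 0.1515]
tcp_rot: [-0.225, -3.132, -0.001]
ft_force: [-0.3, 0.7, -1.5]
gripper_width: 0.0362
gripper_force: 30.2
```

Run:
```python
from h import *
s=cam("side");t=cam("top");st=ctrl.sense();print(st["tool_pos"],st["ft_force"]);go([.5555,-.186,.07],81.6)
a=cv2.resize(s["image"][130:250,210:330],(400,400),interpolation=cv2.INTER_CUBIC);b=cv2.resize(t["image"][170:290,350:470],(400,400),interpolation=cv2.INTER_CUBIC)
cv2.imwrite("pics/ov.png",np.hstack([a,b])[:,:,::-1])
```

```text
[ 0.5574645  -0.18364329  0.15286581] [ 0.05045768  0.80806844 -2.17502569]
off [-0.0026, -0.0031, -0.1105] rot [-0.0, 0.0006, -0.001]
```

View pics/ov.png

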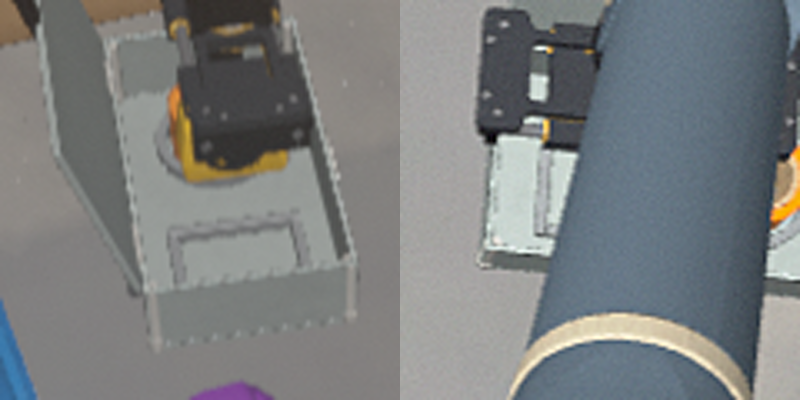

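The left crop shows the held tape hanging upright. Its lower corners are near (182,178) and (287,165), in line with the nest.

Run:
```python
from h import *
s=cam("side");st=ctrl.sense();p=st["tool_pos"]
m=cv2.inRange(cv2.cvtColor(s["image"],cv2.COLOR_RGB2HSV),(20,120,60),(35,255,255));m[:130]=0;m[200:]=0;m[:,:255]=0;m[:,310:]=0
ys,xs=np.nonzero(m)
u=np.radians(-8.3);ex=np.array([np.cos(u),np.sin(u),0]);ey=np.array([-ex[1],ex[0],0])
print(p)
# cast on the tape's near (+y) face plane: ey.(X-p)=.018
P=rays(s,np.c_[xs,ys]);k=((p-s["C"])@ey+.018)/(P@ey);X=s["C"]+P*k[:,None]-p
l=X@ex;h=X[:,2]
for a,b in zip(np.arange(-.045,-.01,.005),np.arange(-.04,-.005,.005)):
    q=(h>=a)&(h<b)
    if q.any(): print(round(a,3),l[q].min().round(4),l[q].max().round(4),q.sum())
print(h.min())
```

```text
[ 0.55748026 -0.18380808  0.15303603]
-0.04 -0.0307 0.0342 35
-0.035 -0.0331 0.0363 36
-0.03 -0.0332 0.0359 27
-0.025 -0.031 0.0379 20
-0.02 0.0308 0.0375 5
-0.015 0.0304 0.0373 6
-0.03921581710479513
```

>>> send_rows --series '[{"rot": [0, 0, 0], "offset": [-0.005, -0.0027, -0.01], "claw": 0}, {"rot": [0, 0, 0], "offset": [-0.005, -0.0027, -0.03], "claw": 0}, {"rot": [0, 0, 0], "offset": [-0.005, -0.0027, -0.05], "claw": 0}, {"rot": [0, 0, 0], "offset": [-0.005, -0.0027, -0.07], "claw": 0}, {"rot": [0, 0, 0], "offset": [-0.005, -0.0027, -0.09], "claw": 0}, {"rot": [0, 0, 0], "offset": [-0.005, -0.0027, -0.109], "claw": 0}, {"rot": [0, 0, 0], "offset": [-0.005, -0.0027, -0.109], "claw": 0}, {"rot": [0, 0, 0], "offset": [-0.005, -0.0027, -0.109], "claw": 0}]'

```text
time: 15.0
tool_pos: [0.5532, -0.1863, 0.0704]
tcp_rot: [0.227, 3.133, -0.0]
ft_force: [-0.9, -0.8, -2.9]
gripper_width: 0.0361
gripper_force: 30.2
```

Run:
```python
from h import *
s=cam("side");go([.5537,-.1858,.0715],81.6);st=ctrl.sense();p=st["tool_pos"];print(p,st["ft_force"],st["dq"].round(3))
m=cv2.inRange(cv2.cvtColor(s["image"],cv2.COLOR_RGB2HSV),(20,120,60),(35,255,255));m[:130]=0;m[230:]=0;m[:,:240]=0;m[:,325:]=0
ys,xs=np.nonzero(m);u=np.radians(-8.3);ex=np.array([np.cos(u),np.sin(u),0]);ey=np.array([-ex[1],ex[0],0])
P=rays(s,np.c_[xs,ys]);k=((p-s["C"])@ey+.018)/(P@ey);X=s["C"]+P*k[:,None]-p;l=X@ex;h=X[:,2];q=(h>-.037)&(h<-.025)
print(l[q].min(),l[q].max(),h.min())
cv2.imwrite("pics/fin.png",cv2.resize(s["image"][130:250,210:330],(600,600),interpolation=cv2.INTER_CUBIC)[:,:,::-1])
```

```text
off [0.0005, 0.0008, 0.0011] rot [0.0001, 0.0004, -0.0006]
[ 0.55333835 -0.1863703   0.07066074] [ 0.42065285  0.19301382 -1.22987123] [ 0.001 -0.008  0.002  0.001 -0.     0.001 -0.   ]
-0.030942299881208984 0.0368917127491334 -0.03794770166602754
```

View pics/fin.png

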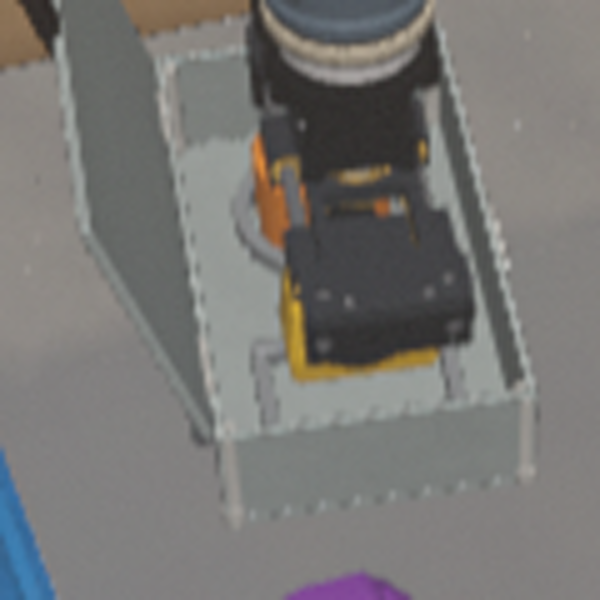

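The tape hovers over the nest, upright and square with it, and touches nothing. The lid is on its stop. I'm handing in.

```bash
python3 -c "
from cell import ctrl
print(ctrl.hand_in())"
```

```text
the job is handed in; nothing more can be done
None
```

I opened the lid onto its stop and handed the job in at about 15 s with the tape measure gripped over the oblong nest, by my measurements upright, square, within 2–3 mm of centre and about 15 mm above the rim; the hand-in returned no verdict.

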